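# Put the drained cell tray away, right way up, in the green drawer

## Task

The orange cell tray was left upside down on the potting bench to drain. Pull the green-fronted drawer nearly all the way out, turn the tray right way up (its open cells facing up) and lay it flat inside that drawer. Leave the green drawer open, leave the yellow drawer as it is, and don't disturb the pots, saucer and jar standing around.

Things in the scene. Friction and masses are not known exactly. Their poses are not given: they have to be found in the camera images.
- tray: orange rigid plastic tray of six open cells, 60 (x) x 100 (y) x 40 (z) mm, about 0.16 kg, plain flat outer walls, closed flat bottom. It starts upside down, its closed bottom uppermost. Origin at the centre of its open rim side; +z points from the open side to the closed bottom (up at the start, so down when the tray is right way up)
- tray_mid (a point): the middle of the tray's 60 x 100 x 40 block, 20 mm from the open side along the tray's z; axes as the tray
- green_unit: low wooden bench unit with one green-fronted drawer, fixed to the bench: carcass 220 deep (x) x 230 wide (y) x 105 high, origin on the bench, under the middle of its open front, which faces its own -x; the carcass runs from x 0 to 220. It stands somewhat turned. The drawer slides out along the unit's -x
- green_drawer (a joint): how far the green drawer is out: 0 shut, 0.17 m fully out (stays where it is left, about 3 N to slide). The drawer is a tray 200 x 200 outside with 6 mm floor and walls, sides and back only 24 high (18 above the floor), and a green front board 15 thick, 214 wide, from 10 to 93 mm above the bench, whose inner face is at the carcass front when shut
- green_handle (a point): middle of the green drawer's steel bar handle: round bar 11 mm thick, 110 long along the unit's y, 35 mm in front of the board (about 29 mm clear behind it), 78 mm above the bench; moves with the drawer; axes as the unit
- green_floor (a point): a point on the green drawer's inner floor, halfway across and 60 mm behind the inner face of its front board, 22 mm above the bench; moves with the drawer; axes as the unit. Inside, the floor runs from 60 mm in front of this point to 134 mm behind it and 94 mm to each side; the part still under the carcass cannot be reached from above
- yellow_unit: low wooden bench unit with one yellow-fronted drawer, fixed to the bench: carcass 220 deep (x) x 230 wide (y) x 105 high, origin on the bench, under the middle of its open front, which faces its own -x; the carcass runs from x 0 to 220. It stands somewhat turned. The drawer slides out along the unit's -x
- yellow_drawer (a joint): how far the yellow drawer is out: 0 shut, 0.17 m fully out (stays where it is left, about 3 N to slide). The drawer is a tray 200 x 200 outside with 6 mm floor and walls, sides and back only 24 high (18 above the floor), and a yellow front board 15 thick, 214 wide, from 10 to 93 mm above the bench, whose inner face is at the carcass front when shut
- yellow_handle (a point): middle of the yellow drawer's steel bar handle: round bar 11 mm thick, 110 long along the unit's y, 35 mm in front of the board (about 29 mm clear behind it), 78 mm above the bench; moves with the drawer; axes as the unit
- pot: black plastic plant pot full of grit, 76 mm across at the rim, 74 high, loose; origin under its centre (a bystander)
- saucer: terracotta saucer of soil, 100 mm across, 24 high, loose; origin under its centre (a bystander)
- jar: jar with white cap, 64 mm across, 85 high, loose; origin under its centre (a bystander)
- potstack: stack of empty grey pots, 82 mm across, 87 high, standing loose on top of the yellow unit, its centre 70 to 100 mm behind the front; origin under its centre (a bystander)
Not all that is in view belongs to the job. Several things look just like the tray: the one meant starts nearest to the robot's base.

How it is judged:
By the outcome, as a careful person would: the job done as asked, in the order asked, and still so for the second after the job is handed in, with the robot touching nothing.
It also fails if it takes over 72 s, if anything falls off the work surface, if the arm or the gripper's body presses on something with over 40 N, if the wrist force passes 120 N, or if a joint passes its speed limit or range.

## Robot

A 6-joint arm with a two-finger parallel gripper is mounted at the origin on the work surface. World frame = base frame: x ahead of the robot, y to its left, z up, the work surface at z = 0. Lengths are in m, angles in rad, forces in N, time in s.
With the tool pointing down it reaches from about 0.35 to 0.775 m from the base axis. Payload 7.3 kg.
Tool frame: the origin (TCP) lies between the finger pads; the fingertips stand 14 mm ahead of it and the grasp point (between the pads) lies 5 mm behind it; z points along the fingers, y is the line along which they close (so a half turn about z gives the same grasp; the last joint's range is limited). The gripper opens to 92 mm and grips with 3 to 60 N. Pads are 19 mm wide; open, the fingers measure 130 mm over their backs; the gripper's body (75 mm by 190 mm) begins 47 mm behind the grasp point.
Start: joints at [1.154, 0.342, 1.524, -0, 1.275, -0.146], TCP at [0.14, 0.506, 0.241] pointing down, gripper open.
Joint ranges: [-2.53, 2.53], [-0.77, 2.02], [0.04, 2.7], [-1, 4.14], [0.28, 2.66], [-3.11, 3.11]. Speed limits (rad/s): [2.57, 2.57, 3.14, 3.14, 3.14, 3.14].

## Interface

Orientations are given as [roll, pitch, yaw] about the fixed x, y, z axes, in that order (R = Rz(yaw) Ry(pitch) Rx(roll)).
In Python, from cell import robot, eyes gives the robot as it stands. The module is installed in compiled form; this text tells all that it offers.
- The arm moves only by the shell command python3 -m handwheel 'ROWS' [FORCE]. ROWS is JSON, one flat list of numbers, 5 for each row, row after row: the shift along the world's x, y, z in mm, then the turn about the world's z in rad, then the opening, from 0 (shut) to 1 (fully open). In form: [x, y, z, spin, jaw, x, y, z, spin, jaw, ...]. A call has 1 to 8 rows; each row shifts and turns the commanded pose from where the row before left it; what a row does not reach is not made up. A row lasts 1/10 s, in which the tool goes at most 50 mm and 8.59 degrees, less where a joint would pass 70% of its speed; a pose out of reach is approached as far as the arm can. A call with a gripper value outside its range is refused whole. The fingers move at their own pace and stop on an object; FORCE is the grip in N (left out, the last holds). Time passes only in rows, so rows that do not move let the fingers close. It gives the time, the measured TCP pose, the force, the opening and the grip force at its end, in the units of the state.
- robot.observe(): the state, without advancing time (a new reading comes with each control period).
- eyes.read_camera(name): name is "side" or "top" or "wrist"; returns (picture, depth): 384x512x3 uint8, blue, green, red; 384x512 float32, m along the optical axis (not along the pixel's ray), 0 where there is no reading.
- eyes.calibration(name): a dict with "fx", "fy", "cx", "cy" (pixels), "dist_coeffs" ([k1, k2, p1, p2, k3] as OpenCV has them; the pictures are not rectified), "world_to_cam" (4x4, takes a point from world to camera coordinates). Camera axes: x right, y down, z forward; pixel columns grow to the right and rows downward; lengths in m; the calibration is good to about 2 mm. A picture is of the moment at which its call begins: read the wrist's pose just before it. calibration takes no time and is no camera call; for the wrist camera it gives the pose at the moment of the call.
- robot.hand_in(): hands the job in; it is judged then, once.
The state is a dict: "time": time; "qpos": joint angles; "qvel": joint speeds; "joint_efforts": joint torques, N m; "tool_pos": TCP position; "tool_rot": TCP orientation; "contact_force": force on the tool from outside, world axes, zero at the start; "torque": the same for the moment, N m; "opening": finger opening in m; "grip_force": force on a finger pad.
Only numpy, scipy, OpenCV 4.12 (cv2) and the standard library are available. Lean on these libraries where they do the work, as an engineer would, in place of code of your own. Each camera call takes 0.05 s, during which the arm holds its last target. There are 200 camera calls.

## Working session

There is one attempt and no reset: what is moved stays moved. The work goes in short steps, Python scripts to look and compute and a shell command to move; the robot and the scene stay as the last step left them, time stands still between calls to the robot, and variables do not carry over. Pictures are saved under pics/ and viewed, at most 10 in all, crops included, and the job is handed in when it is done.

```bash
mkdir -p pics; cat > h.py <<'E'
import numpy as np, cv2
from cell import robot, eyes
def grab(n):
    c=eyes.calibration(n); p,d=eyes.read_camera(n); return p,d,c
def ray(c,uv):
    K=np.array([[c['fx'],0,c['cx']],[0,c['fy'],c['cy']],[0,0,1]])
    n=cv2.undistortPoints(np.float32(uv).reshape(-1,1,2),K,np.array(c['dist_coeffs']))[:,0]
    M=np.linalg.inv(np.array(c['world_to_cam'])); 
    return M[:3,3], np.c_[n,np.ones(len(n))]@M[:3,:3].T
def onz(c,uv,z):
    o,d=ray(c,uv); return o+d*((z-o[2])/d[:,2])[:,None]
def tri(c1,u1,c2,u2):
    o1,d1=ray(c1,[u1]);o2,d2=ray(c2,[u2]);A=np.c_[d1[0],-d2[0]];s=np.linalg.lstsq(A,o2-o1,rcond=None)[0]
    a=o1+s[0]*d1[0];b=o2+s[1]*d2[0];return (a+b)/2,np.linalg.norm(a-b)
def bydepth(c,d,uv):
    o,r=ray(c,uv);uv=np.int32(np.round(uv)).reshape(-1,2);return o+r*d[uv[:,1],uv[:,0]][:,None]
E
python3 - <<'E'
from h import *
for n in('top','side','wrist'):
    p,d,c=grab(n); cv2.imwrite(f'pics/{n}0.png',p); np.savez(f'pics/{n}0.npz',p=p,d=d)
    print(n,np.round(np.linalg.inv(np.array(c['world_to_cam'])),3).tolist(),c['fx'],(d>0).mean())
print(robot.observe())
E
```

```text
top [[0.003, -0.985, 0.172, 0.379], [-1.0, -0.003, -0.005, 0.003], [0.005, -0.172, -0.985, 1.352], [0.0, 0.0, 0.0, 1.0]] 402.82169428559735 0.9959767659505209
side [[0.877, -0.305, 0.372, 0.039], [-0.48, -0.534, 0.696, -0.988], [-0.013, -0.789, -0.615, 0.984], [0.0, 0.0, 0.0, 1.0]] 417.92121889050645 0.9961700439453125
wrist [[0.267, 0.917, 0.296, 0.059], [0.964, -0.254, -0.083, 0.528], [-0.001, 0.308, -0.951, 0.385], [0.0, 0.0, 0.0, 1.0]] 272.3013221859582 0.9960225423177084
{'time': 0.15, 'qpos': array([ 1.15397731e+00,  3.42577026e-01,  1.52478173e+00, -1.43671443e-05,
        1.27542145e+00, -1.45981774e-01]), 'qvel': array([-0.00117515, -0.00303407, -0.00434087,  0.00020159, -0.00124932,
       -0.00139587]), 'joint_efforts': array([ 1.19323737e-03, -4.31479204e+01, -2.44345951e+01,  7.17299874e-02,
        5.39383222e-02, -9.35509956e-05]), 'tool_pos': array([0.14031267, 0.50560247, 0.2402027 ]), 'tool_rot': array([-3.14041574e+00, -1.59151825e-04,  2.87075951e+00]), 'contact_force': array([0.06560209, 0.10775548, 0.20962505]), 'torque': array([-0.02311664, -0.00122768, -0.05547467]), 'grip_force': 0.0, 'opening': 0.0915965209577712}
```

View pics/top0.png

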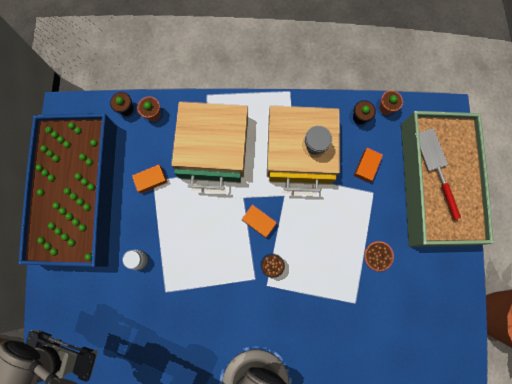

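View pics/side0.png

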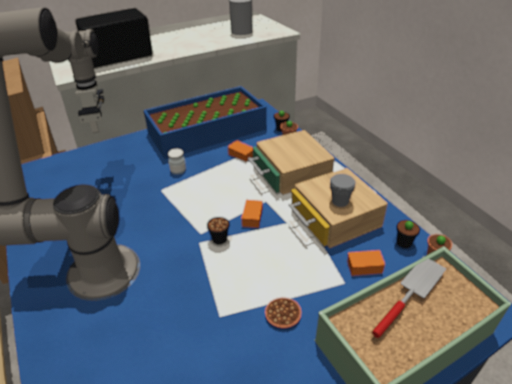

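Both pictures show the whole bench. Orange tray candidates in the top view are A (149,178), B (259,221) and C (369,165); in the side view they are A (240,150), B (253,213) and C (366,262). The base is at about (255,370), so B is nearest and I choose it. The green handle is at top (211,188). The pot is at (273,266), and the potstack stands on the yellow unit at (318,139).

```bash
python3 - <<'E'
from h import *
T=np.load('pics/top0.npz');S=np.load('pics/side0.npz');ct=eyes.calibration('top');cs=eyes.calibration('side')
cv2.imwrite('pics/crop.png',cv2.resize(T['p'][90:300,120:390],None,fx=2.9,fy=2.8,interpolation=cv2.INTER_CUBIC))
def blobs(p,lo,hi,amin=100):
    m=cv2.inRange(cv2.cvtColor(p,cv2.COLOR_BGR2HSV),lo,hi);cs,_=cv2.findContours(m,0,2)
    return [c for c in cs if cv2.contourArea(c)>amin]
for n,p,d,c in(('top',T['p'],T['d'],ct),('side',S['p'],S['d'],cs)):
    for name,lo,hi in(('or',(5,200,120),(12,255,255)),('green',(70,150,30),(88,255,160)),('yel',(20,200,120),(30,255,255))):
        for b in blobs(p,lo,hi,40):
            r=cv2.minAreaRect(b); q=cv2.boxPoints(r)
            m=np.zeros(p.shape[:2],np.uint8);cv2.drawContours(m,[b],-1,1,-1);m=cv2.erode(m,np.ones((3,3)))
            v,u=np.nonzero(m)
            if len(u)<5: continue
            P=bydepth(c,d,np.c_[u,v].astype(float));
            print(n,name,np.round(r[0]),np.round(r[1]),'n',len(u),'z pct',np.round(np.percentile(P[:,2],[5,50,95]),3),'mean',np.round(P.mean(0),3))
            if name=='or':
                tp=P[P[:,2]>np.percentile(P[:,2],90)-.008][:,:2].astype(np.float32)*1000
                R=cv2.minAreaRect(tp);print('   topface rect',np.round(R[0],1),np.round(R[1],1),round(R[2],1))
E
```

```text
top yel [302. 176.] [65.  5.] n 146 z pct [0.089 0.093 0.097] mean [ 0.661 -0.149  0.102]
```

View pics/crop.png

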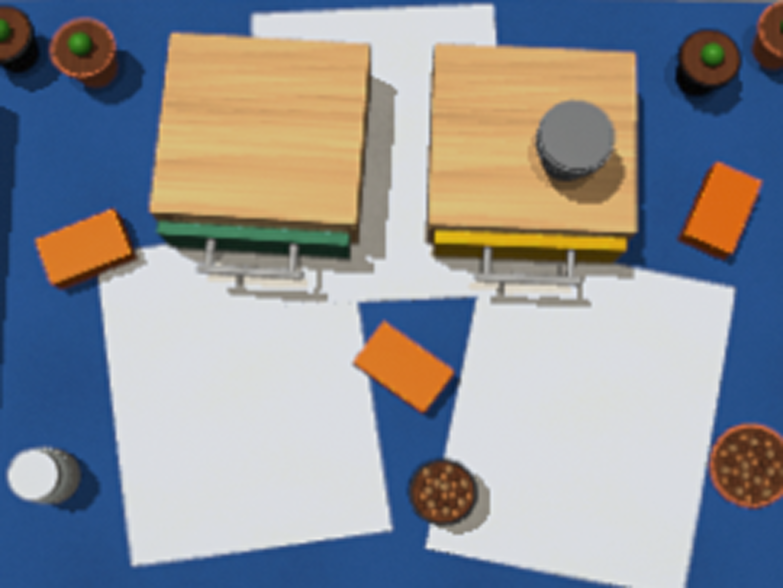

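The crop confirms B as the upside-down tray at crop (405,366), with a plain closed face uppermost. The green handle bar runs from (200,268) to (300,274) and its shadow lies just below it. The pot is at (443,492).

```bash
cat > m.py <<'E'
from h import *
def orange(p,amin=80):
    h=cv2.cvtColor(p,cv2.COLOR_BGR2HSV);m=cv2.inRange(h,(4,190,90),(15,255,255))
    return [b for b in cv2.findContours(m,0,2)[0] if cv2.contourArea(b)>amin]
E
python3 - <<'E'
from m import *
T=np.load('pics/top0.npz');S=np.load('pics/side0.npz');ct=eyes.calibration('top');cs=eyes.calibration('side')
h=cv2.cvtColor(T['p'],cv2.COLOR_BGR2HSV)
print('hsv',h[221,259],h[172,206],h[260,135],h[187,211])
for n,p,d,c in(('top',T['p'],T['d'],ct),('side',S['p'],S['d'],cs)):
    for b in orange(p):
        r=cv2.minAreaRect(b);m=np.zeros(p.shape[:2],np.uint8);cv2.drawContours(m,[b],-1,1,-1)
        v,u=np.nonzero(m);P=bydepth(c,d,np.c_[u,v].astype(float));z=np.percentile(P[:,2],75)
        print(n,np.round(r[0]),np.round(r[1]),'n',len(u),'z75',round(z,4))
        R=cv2.minAreaRect((P[abs(P[:,2]-z)<.008][:,:2]*1000).astype(np.float32));print('   ',np.round(R[0],1),np.round(R[1],1),round(R[2],1))
# generic: points by depth in ROI
def cloud(n,d,c,x0,x1,y0,y1,zl,zh):
    v,u=np.mgrid[0:384,0:512];P=bydepth(c,d,np.c_[u.ravel(),v.ravel()].astype(float))
    k=(P[:,0]>x0)&(P[:,0]<x1)&(P[:,1]>y0)&(P[:,1]<y1)&(P[:,2]>zl)&(P[:,2]<zh);return P[k]
for n,d,c in(('top',T['d'],ct),('side',S['d'],cs)):
    G=cloud(n,d,c,.5,1,.0,.3,.095,.115);R=cv2.minAreaRect((G[:,:2]*1000).astype(np.float32));print(n,'unit top',np.round(R[0],1),np.round(R[1],1),R[2],np.median(G[:,2]))
    q=cv2.boxPoints(R);print(q.round(0).tolist())
    H=cloud(n,d,c,.5,.66,.0,.3,.05,.088);print('handle/board pts',len(H))
    for name,uv,z in(('pot',(.3,.42,-.12,.02),(.03,.12)),('jar',(.3,.45,.3,.5),(.04,.12)),('stack',(.6,.9,-.3,-.1),(.15,.25))):
        Q=cloud(n,d,c,*uv,*z)
        if len(Q): print(name,Q.min(0).round(3),Q.max(0).round(3))
E
```

```text
hsv [ 14 212 219] [ 73 124 130] [105   7 223] [ 24   7 176]
top [259. 221.] [30. 17.] n 508 z75 0.0416
    [522.9 -10.4] [96.9 56.7] 53.7
top [149. 178.] [17. 29.] n 497 z75 0.0415
    [666.1 361.1] [59.9 97.8] 22.4
top [369. 164.] [18. 28.] n 498 z75 0.0419
    [ 717.  -384.4] [60.1 99.8] 65.2
side [366. 263.] [20. 33.] n 632 z75 0.0399
    [ 713.  -385.9] [57.3 97.3] 67.2
side [252. 213.] [17. 24.] n 367 z75 0.0393
    [522.1 -14.8] [99.5 53.1] 53.2
side [241. 151.] [22. 13.] n 255 z75 0.0389
    [661.5 357.5] [60.4 93.5] 23.1
top unit top [784.8 151.5] [229.9 246.3] 86.39962005615234 0.10462840897007863
[[655.0, 44.0], [900.0, 29.0], [915.0, 258.0], [669.0, 274.0]]
handle/board pts 206
pot [ 0.342 -0.091  0.062] [ 0.417 -0.017  0.08 ]
jar [0.363 0.361 0.04 ] [0.45  0.5   0.119]
stack [ 0.716 -0.232  0.161] [ 0.797 -0.148  0.199]
side unit top [784.7 152.7] [240.6 241.1] 86.43614959716797 0.10337621505847056
[[657.0, 40.0], [898.0, 25.0], [912.0, 265.0], [672.0, 280.0]]
handle/board pts 188
pot [ 0.339 -0.09   0.03 ] [ 0.414 -0.015  0.08 ]
jar [0.36  0.356 0.04 ] [0.45 0.5  0.12]
stack [ 0.712 -0.231  0.151] [ 0.795 -0.15   0.196]
```

```bash
python3 -m handwheel '[31,-25,0,0.015,0, 31,-25,0,0.015,0, 31,-25,0,0.015,0, 31,-25,0,0.015,0, 31,-25,0,0.015,0, 31,-25,0,0.015,0, 31,-25,0,0.015,0]'; python3 -m handwheel '[31,-25,0,0.015,0, 31,-25,0,0.015,0, 31,-25,0,0.015,0, 31,-25,0,0.015,0, 31,-25,0,0.015,0, 31,-25,0,0.015,0, 31,-25,0,0.015,0, 0,0,0,0,0]'
python3 - <<'E'
from h import *
p,d,c=grab('wrist');cv2.imwrite('pics/w1.png',p);np.savez('pics/w1.npz',p=p,d=d,M=np.array(c['world_to_cam']))
o=robot.observe();print(o['tool_pos'],o['tool_rot'])
E
```

```text
time: 0.85
tool_pos: [0.3584, 0.3296, 0.2406]
tool_rot: [-3.142, -0.0, 2.976]
contact_force: [0.7, 1.2, -0.6]
opening: 0.0405
grip_force: 0.0
time: 1.65
tool_pos: [0.5773, 0.1524, 0.2396]
tool_rot: [-3.14, 0.0, 3.077]
contact_force: [0.3, 0.6, -1.0]
opening: 0.0008
grip_force: 0.0
[0.5755015  0.15411426 0.23964101] [-3.14131511e+00 -1.26277771e-03  3.07749996e+00]
```

View pics/w1.png

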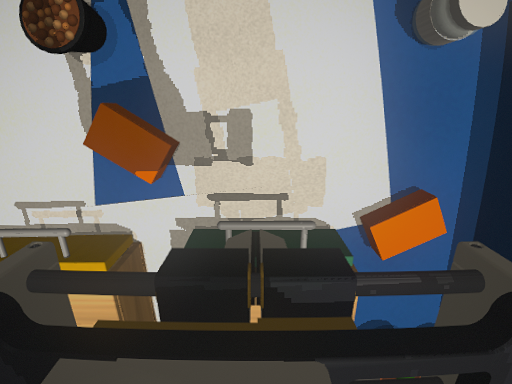

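The wrist view shows the green handle bar at row ~225, cols 217–312, with its shadow above at row 197. Tray B is at (130,143), decoy A at (403,225) and the pot at (55,25).

```bash
python3 - <<'E'
from h import *
W=np.load('pics/w1.npz');T=np.load('pics/top0.npz');S=np.load('pics/side0.npz')
ct=eyes.calibration('top');cs=eyes.calibration('side');cw=eyes.calibration('wrist');cw['world_to_cam']=W['M']
v,u=np.mgrid[0:384,0:512];uv=np.c_[u.ravel(),v.ravel()].astype(float)
for n,d,c in(('w',W['d'],cw),('top',T['d'],ct),('side',S['d'],cs)):
    P=bydepth(c,d,uv)
    k=(P[:,0]>.57)&(P[:,0]<.645)&(P[:,1]>.07)&(P[:,1]<.26)&(P[:,2]>.055)&(P[:,2]<.1);Q=P[k]
    print(n,len(Q),Q.min(0).round(3),Q.max(0).round(3),'mean',Q.mean(0).round(4))
    # bar: points within 12mm of nearest front line
    s=Q[:,0]+.063*Q[:,1]; b=Q[s<np.percentile(s,3)+.012]
    R=cv2.minAreaRect((b[:,:2]*1000).astype(np.float32));print('  bar',len(b),np.round(R[0],1),np.round(R[1],1),R[2],'z',np.percentile(b[:,2],[10,50,90]).round(4))
    k=(P[:,0]>.5)&(P[:,0]<.75)&(P[:,1]>.10)&(P[:,1]<.2)&(P[:,2]>.03)
    Q=P[k];  
    for x in np.arange(.59,.71,.005):
        z=Q[(Q[:,0]>=x)&(Q[:,0]<x+.005),2]; print((round(x,3),len(z),round(float(np.median(z)),3)) if len(z) else '-',end=' ')
    print()
E
```

```text
w 957 [0.621 0.102 0.078] [0.645 0.22  0.086] mean [0.6291 0.1606 0.0824]
  bar 637 [629.4 159.2] [114.4  13. ] 87.17057037353516 z [0.0795 0.0825 0.0842]
- - (np.float64(0.6), 89, 0.304) (np.float64(0.605), 3, 0.302) - - (np.float64(0.62), 192, 0.081) (np.float64(0.625), 356, 0.083) (np.float64(0.63), 180, 0.083) (np.float64(0.635), 30, 0.082) (np.float64(0.64), 14, 0.082) (np.float64(0.645), 2, 0.082) - - (np.float64(0.66), 75, 0.053) (np.float64(0.665), 177, 0.048) - - - - - - - - 
top 137 [0.62  0.102 0.073] [0.644 0.221 0.088] mean [0.6284 0.1599 0.0815]
  bar 89 [624.1 158.4] [ 13.  111.9] 3.4350759983062744 z [0.0778 0.0817 0.0851]
- - - - - - (np.float64(0.62), 39, 0.081) (np.float64(0.625), 38, 0.083) (np.float64(0.63), 29, 0.081) (np.float64(0.635), 2, 0.079) (np.float64(0.64), 4, 0.08) (np.float64(0.645), 2, 0.084) (np.float64(0.65), 4, 0.081) (np.float64(0.655), 19, 0.069) (np.float64(0.66), 117, 0.075) (np.float64(0.665), 50, 0.093) (np.float64(0.67), 53, 0.093) (np.float64(0.675), 15, 0.093) (np.float64(0.68), 23, 0.104) (np.float64(0.685), 40, 0.104) (np.float64(0.69), 56, 0.104) (np.float64(0.695), 37, 0.104) (np.float64(0.7), 56, 0.105) (np.float64(0.705), 42, 0.105) 
side 81 [0.617 0.1   0.072] [0.644 0.219 0.085] mean [0.6267 0.1555 0.0795]
  bar 47 [621.2 152.5] [ 11.9 105.1] 2.7070443630218506 z [0.0757 0.0798 0.0837]
- - - - - (np.float64(0.615), 9, 0.079) (np.float64(0.62), 29, 0.081) (np.float64(0.625), 13, 0.08) (np.float64(0.63), 5, 0.079) (np.float64(0.635), 5, 0.08) (np.float64(0.64), 3, 0.079) (np.float64(0.645), 3, 0.078) (np.float64(0.65), 2, 0.08) (np.float64(0.655), 66, 0.062) (np.float64(0.66), 87, 0.069) (np.float64(0.665), 21, 0.091) (np.float64(0.67), 16, 0.091) (np.float64(0.675), 5, 0.09) (np.float64(0.68), 29, 0.101) (np.float64(0.685), 22, 0.102) (np.float64(0.69), 18, 0.103) (np.float64(0.695), 20, 0.104) (np.float64(0.7), 17, 0.103) (np.float64(0.705), 22, 0.103)
```

```bash
python3 -m handwheel '[35,2,0,0,0, 35,2,0,0,0, 0,0,-40,0,0, 0,0,-40,0,0, 0,0,0,0,0, 0,0,0,0,0]'
```

```text
time: 2.3
tool_pos: [0.6438, 0.1607, 0.1611]
tool_rot: [3.142, -0.001, 3.082]
contact_force: [0.7, -0.3, 0.5]
opening: 0.0007
grip_force: 0.0
```

```bash
python3 -m handwheel '[2,0,-30,0,0, 0,0,-30,0,0, 0,0,-15,0,0, 0,0,-12,0,0, 0,0,0,0,0, 0,0,0,0,0]'
```

```text
time: 2.9
tool_pos: [0.6473, 0.1601, 0.0753]
tool_rot: [3.141, 0.002, 3.081]
contact_force: [-0.1, -0.5, -0.2]
opening: 0.0007
grip_force: 0.0
```

```bash
python3 -m handwheel '[-4,0,0,0,0, -8,0.5,0,0,0, -16,1,0,0,0, -20,1.3,0,0,0, -20,1.3,0,0,0, -20,1.3,0,0,0, -12,1,0,0,0, -6,0.3,0,0,0]'; python3 -m handwheel '[-12,1,0,0,0, -16,1,0,0,0, -12,0.7,0,0,0, -6,0.3,0,0,0, -3,0,0,0,0, 0,0,0,0,0, 0,0,0,0,0]'
python3 - <<'E'
from h import *
T=grab('top');S=grab('side');v,u=np.mgrid[0:384,0:512];uv=np.c_[u.ravel(),v.ravel()].astype(float)
np.savez('pics/top1.npz',p=T[0],d=T[1])
for n,(p,d,c) in(('top',T),('side',S)):
    P=bydepth(c,d,uv);k=(P[:,0]>.4)&(P[:,0]<.66)&(P[:,1]>.06)&(P[:,1]<.11)&(P[:,2]>.085)&(P[:,2]<.1);Q=P[k];print(n,len(Q),Q.min(0).round(3),Q.max(0).round(3),Q.mean(0).round(4))
E
```

```text
time: 3.7
tool_pos: [0.5399, 0.1668, 0.075]
tool_rot: [3.141, 0.002, 3.081]
contact_force: [3.5, -0.3, 2.0]
opening: 0.0005
grip_force: 1.5
time: 4.4
tool_pos: [0.4913, 0.1695, 0.0735]
tool_rot: [-3.141, -0.001, 3.081]
contact_force: [0.6, 0.6, 0.0]
opening: 0.0006
grip_force: 0.3
top 24 [0.501 0.062 0.085] [0.516 0.077 0.095] [0.5093 0.0697 0.0914]
side 42 [0.5   0.061 0.085] [0.517 0.108 0.097] [0.5074 0.0832 0.0905]
```

```bash
python3 -m handwheel '[-3,0.2,0,0,0, -3,0.2,0,0,0, 0,0,0,0,0, 0,0,0,0,0, 5,0,0,0,0, 4,0,0,0,0, 0,0,0,0,0]'; python3 -m handwheel '[0,0,20,0,0, 0,0,40,0,0, 0,0,45,0,0, 0,0,45,0,0.5, 0,-40,0,0.145,1, 0,-45,0,0.145,1, 0,-45,0,0.145,1, 0,-20,0,0.145,1]';python3 -m handwheel '[0,-15,0,0.145,1, 0,-10,0,0.145,1, 0,-10,0,0.127,1, 0,0,0,0,1, 0,0,0,0,1]'
python3 - <<'E'
from m import *
o=robot.observe();print(o['tool_pos'],o['tool_rot'],o['qpos'])
v,u=np.mgrid[0:384,0:512];uv=np.c_[u.ravel(),v.ravel()].astype(float)
for n in('wrist','top','side'):
    p,d,c=grab(n);
    if n!='side':cv2.imwrite(f'pics/{n}2.png',p)
    for b in orange(p):
        m=np.zeros(p.shape[:2],np.uint8);cv2.drawContours(m,[b],-1,1,-1);k=m.ravel()>0
        P=bydepth(c,d,uv[k]);z=np.percentile(P[:,2],75);P=P[abs(P[:,2]-z)<.006]
        R=cv2.minAreaRect((P[:,:2]*1000).astype(np.float32))
        print(n,len(P),'z',z.round(4),np.round(R[0],1),np.round(R[1],1),round(R[2],1))
    if n!='wrist':
        P=bydepth(c,d,uv);k=(P[:,0]>.4)&(P[:,0]<.66)&(P[:,1]>.06)&(P[:,1]<.27)&(P[:,2]>.087)&(P[:,2]<.1);Q=P[k]
        R=cv2.minAreaRect((Q[:,:2]*1000).astype(np.float32));print(n,'board',np.round(R[0],1),np.round(R[1],1),R[2])
E
```

```text
time: 5.2
tool_pos: [0.4948, 0.17, 0.0736]
tool_rot: [3.142, -0.0, 3.081]
contact_force: [0.1, 0.2, -0.1]
opening: 0.0005
grip_force: 0.0
time: 6.0
tool_pos: [0.4947, 0.0236, 0.224]
tool_rot: [-3.141, 0.0, -2.639]
contact_force: [0.1, -0.1, -0.6]
opening: 0.0354
grip_force: 0.0
time: 6.5
tool_pos: [0.4947, -0.0086, 0.2237]
tool_rot: [3.141, 0.0, -2.23]
contact_force: [0.5, 1.3, -0.4]
opening: 0.076
grip_force: 0.0
[ 0.49469015 -0.00855281  0.22370457] [ 3.14126801e+00  2.04066716e-04 -2.23023362e+00] [-1.72531571e-01  3.02067810e-01  1.63213366e+00  3.55436335e-04
  1.20758264e+00 -2.65481328e+00]
wrist 3460 z 0.041 [524.9  -9.7] [99.3 58.8] 54.0
top 458 z 0.0413 [666.2 360.3] [60.1 97. ] 22.7
top 462 z 0.0416 [ 716.8 -384. ] [59.4 99.4] 66.0
top board [495.2 182.1] [175.3  51.7] 85.11552429199219
side 446 z 0.0398 [ 713.1 -384.9] [59.8 96.3] 64.1
side 294 z 0.0394 [522.4 -12.8] [101.7  54.3] 54.3
side board [508.3 162. ] [204.4  16.5] 86.67922973632812
```

```bash
python3 -m handwheel '[4,-15,-20,0.03,1, 5,-16,-40,0,1, 0,0,-45,0,1, 0,0,-40,0,1, 0,0,-30,0,1, 0,0,-17,0,1, 0,0,-10,0,1, 0,0,0,0,1]'; python3 -m handwheel '[0,0,-2,0,1, 0,0,0,0,0.55, 0,0,0,0,0.55, 0,0,0,0,0.55, 0,0,0,0,0.55, 0,0,0,0,0.5]' 5
```

```text
time: 7.45
tool_pos: [0.5032, -0.0392, 0.0208]
tool_rot: [3.14, -0.001, -2.196]
contact_force: [0.7, 0.2, 0.5]
opening: 0.0918
grip_force: 0.0
time: 8.05
tool_pos: [0.5038, -0.0397, 0.02]
tool_rot: [-3.141, 0.0, -2.196]
contact_force: [-0.6, 0.4, 1.9]
opening: 0.0599
grip_force: 5.0
```

```bash
python3 -m handwheel '[0,0,10,0,0.5, 0,0,20,0,0.5, 0,0,25,0,0.5, 0,0,25,0,0.5, 0,0,25,0,0.5, 0,0,20,0,0.5, 0,0,10,0,0.5, 0,0,0,0,0.5]'
python3 - <<'E'
from m import *
p,d,c=grab('side');q,_,_=grab('wrist');cv2.imwrite('pics/s3.png',np.hstack([cv2.resize(p[120:280,180:320],(420,480),interpolation=2),cv2.resize(q,(360,270)).repeat(1,0) if 0 else cv2.copyMakeBorder(cv2.resize(q,(360,270)),0,210,0,0,0)]))
E
```

```text
time: 8.85
tool_pos: [0.5043, -0.0398, 0.1561]
tool_rot: [-3.139, 0.001, -2.196]
contact_force: [-0.6, -0.7, -1.4]
opening: 0.06
grip_force: 5.0
```

View pics/s3.png

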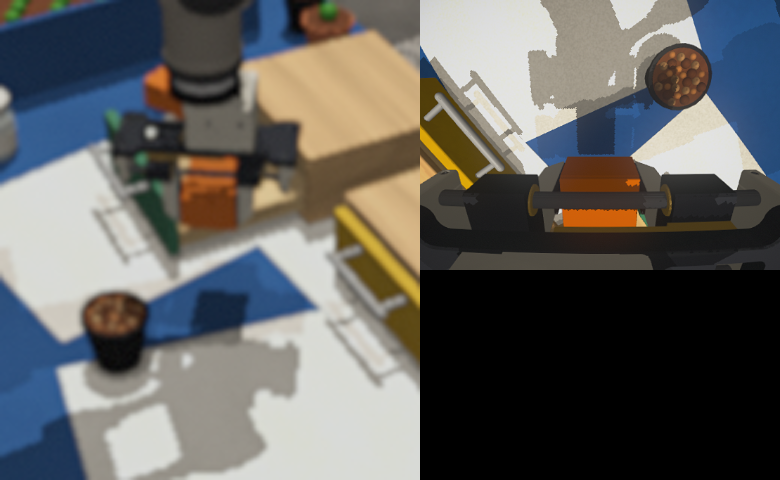

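The side crop shows the tray held between the fingers at (208,195), and the wrist view shows its gripped end at (600,190). I can't tell from these whether it has swung, so I'll measure.

```bash
cat > trayz.py <<'E'
from m import *
import sys
o=robot.observe();t=o['tool_pos'];yaw=o['tool_rot'][2];ex=np.array([np.cos(yaw),np.sin(yaw),0])
v,u=np.mgrid[0:384,0:512];uv=np.c_[u.ravel(),v.ravel()].astype(float)
for n in('side','wrist','top'):
    p,d,c=grab(n);h=cv2.cvtColor(p,cv2.COLOR_BGR2HSV);k=cv2.inRange(h,(3,170,60),(16,255,255)).ravel()>0
    P=bydepth(c,d,uv[k]);P=P[np.linalg.norm(P[:,:2]-t[:2],axis=1)<.15]
    if len(P)<10: print(n,'none');continue
    a=(P-t)@ex
    print(n,len(P),'z',np.percentile(P[:,2],[1,25,50,75,99]).round(3),'along tool x',np.percentile(a,[1,25,50,75,99]).round(3))
    for x in np.arange(-.14,.14,.01):
        z=P[(a>=x)&(a<x+.01),2]
        if len(z)>3: print((round(x,2),len(z),z.min().round(3),z.max().round(3)),end=' ')
    print()
print('TCP',t.round(4),'yaw',yaw.round(3),'F',o['contact_force'].round(1),'T',o['torque'].round(3),o['opening'])
E
python3 trayz.py
```

```text
side 382 z [0.137 0.16  0.171 0.173 0.335] along tool x [-0.058 -0.008  0.012  0.015  0.034]
(np.float64(-0.06), 15, np.float64(0.169), np.float64(0.174)) (np.float64(-0.05), 23, np.float64(0.169), np.float64(0.174)) (np.float64(-0.03), 17, np.float64(0.169), np.float64(0.174)) (np.float64(-0.02), 31, np.float64(0.169), np.float64(0.175)) (np.float64(-0.01), 34, np.float64(0.169), np.float64(0.176)) (np.float64(0.0), 36, np.float64(0.137), np.float64(0.314)) (np.float64(0.01), 171, np.float64(0.136), np.float64(0.335)) (np.float64(0.02), 39, np.float64(0.214), np.float64(0.339)) (np.float64(0.03), 14, np.float64(0.215), np.float64(0.335)) 
wrist 7460 z [0.136 0.166 0.173 0.174 0.232] along tool x [-0.031 -0.019  0.008  0.013  0.031]
(np.float64(-0.04), 254, np.float64(0.172), np.float64(0.175)) (np.float64(-0.03), 1442, np.float64(0.172), np.float64(0.175)) (np.float64(-0.02), 920, np.float64(0.172), np.float64(0.175)) (np.float64(0.0), 1483, np.float64(0.169), np.float64(0.176)) (np.float64(0.01), 3180, np.float64(0.134), np.float64(0.176)) (np.float64(0.02), 103, np.float64(0.231), np.float64(0.233)) (np.float64(0.03), 24, np.float64(0.217), np.float64(0.219)) (np.float64(0.08), 28, np.float64(0.074), np.float64(0.298)) (np.float64(0.09), 23, np.float64(0.073), np.float64(0.076)) 
top 38 z [0.17  0.176 1.352 1.352 1.352] along tool x [-0.083 -0.016  0.038  0.038  0.038]
(np.float64(-0.09), 4, np.float64(0.171), np.float64(0.177)) (np.float64(0.01), 4, np.float64(0.171), np.float64(0.34)) (np.float64(0.03), 22, np.float64(1.352), np.float64(1.352)) 
TCP [ 0.5032 -0.0396  0.1541] yaw -2.196 F [-0.2  0.5 -2. ] T [ 0.038  0.106 -0.033] 0.06003140897812218
```

```bash
python3 -m handwheel '[0,-10,0,-0.145,0.5, 0,-10,0,-0.145,0.5, 0,-10,0,-0.145,0.5, 0,-10,0,-0.145,0.5, 0,-10,0,-0.145,0.5, 0,-10,0,-0.145,0.5, 0,-10,0,-0.145,0.5, 0,-10,0,-0.145,0.5]'; python3 -m handwheel '[0,-10,0,-0.145,0.5, 0,-6,0,-0.145,0.5, 0,0,0,-0.145,0.5, 0,0,0,-0.145,0.5, 0,0,0,-0.145,0.5, 0,0,0,-0.145,0.5, 0,0,0,-0.145,0.5, 0,0,0,-0.145,0.5]'; python3 -m handwheel '[0,0,-10,-0.145,0.5, 0,0,-15,-0.043,0.5, 0,0,-15,0,0.5, 0,0,0,0,0.5, 0,0,0,0,0.5]'; python3 -m handwheel '[0,0,0,0,0.5, 0,0,0,0,0.5, 0,0,0,0,0.5, 0,0,0,0,0.5, 0,0,0,0,0.5]' 3; python3 trayz.py
```

```text
time: 9.9
tool_pos: [0.5033, -0.1199, 0.1538]
tool_rot: [3.141, -0.002, 2.921]
contact_force: [-0.2, 0.6, -1.1]
opening: 0.0599
grip_force: 5.0
time: 10.7
tool_pos: [0.5033, -0.1355, 0.1538]
tool_rot: [-3.14, -0.001, 1.761]
contact_force: [-0.5, 1.2, -1.1]
opening: 0.06
grip_force: 5.0
time: 11.2
tool_pos: [0.5035, -0.1356, 0.1143]
tool_rot: [-3.14, -0.001, 1.579]
contact_force: [0.4, -0.0, -1.4]
opening: 0.06
grip_force: 5.0
time: 11.7
tool_pos: [0.5038, -0.1357, 0.1149]
tool_rot: [3.141, 0.0, 1.579]
contact_force: [0.2, -0.6, -1.8]
opening: 0.0601
grip_force: 3.0
side 543 z [0.041 0.066 0.09  0.117 0.173] along tool x [-0.037 -0.028 -0.02  -0.012  0.02 ]
(np.float64(-0.04), 109, np.float64(0.037), np.float64(0.407)) (np.float64(-0.03), 157, np.float64(0.047), np.float64(0.105)) (np.float64(-0.02), 178, np.float64(0.043), np.float64(0.13)) (np.float64(-0.01), 52, np.float64(0.063), np.float64(0.131)) (np.float64(0.0), 27, np.float64(0.076), np.float64(0.127)) (np.float64(0.01), 15, np.float64(0.118), np.float64(0.122)) (np.float64(0.02), 5, np.float64(0.117), np.float64(0.122)) 
wri
[... 179 characters left out ...]
np.float64(0.123), np.float64(0.129)) (np.float64(0.01), 1929, np.float64(0.119), np.float64(0.125)) (np.float64(0.02), 1583, np.float64(0.116), np.float64(0.178)) (np.float64(0.03), 4, np.float64(0.179), np.float64(0.18)) (np.float64(0.05), 44, np.float64(0.071), np.float64(0.075)) (np.float64(0.06), 10, np.float64(0.071), np.float64(0.074)) (np.float64(0.07), 185, np.float64(0.07), np.float64(0.076)) (np.float64(0.08), 184, np.float64(0.07), np.float64(0.259)) (np.float64(0.09), 116, np.float64(0.07), np.float64(0.077)) (np.float64(0.1), 48, np.float64(0.07), np.float64(0.075)) 
top none
TCP [ 0.5038 -0.1357  0.1149] yaw 1.579 F [ 0.2 -0.6 -1.8] T [-0.092  0.042  0.064] 0.06011395782000725
```

```bash
python3 -m handwheel '[0,0,-15,0,0.5, 0,0,-12,0,0.5, 0,0,-6,0,0.5, 0,-5,0,0,0.5, 0,-10,0,0,0.5, 0,-10,-1,0,0.5, 0,-5,-1,0,0.5, 0,0,0,0,0.5]'; python3 trayz.py
```

```text
time: 12.65
tool_pos: [0.5037, -0.167, 0.08]
tool_rot: [3.141, 0.001, 1.578]
contact_force: [0.1, -1.9, 1.9]
opening: 0.06
grip_force: 3.0
side 515 z [0.014 0.04  0.066 0.093 0.438] along tool x [-0.034 -0.026 -0.019 -0.014  0.006]
(np.float64(-0.04), 52, np.float64(0.014), np.float64(0.408)) (np.float64(-0.03), 187, np.float64(0.011), np.float64(0.442)) (np.float64(-0.02), 215, np.float64(0.013), np.float64(0.442)) (np.float64(-0.01), 43, np.float64(0.027), np.float64(0.108)) (np.float64(0.0), 18, np.float64(0.098), np.float64(0.104)) 
wrist 6817 z [0.005 0.098 0.1   0.102 0.107] along tool x [-0.011  0.009  0.016  0.023  0.112]
(np.float64(-0.02), 211, np.float64(0.105), np.float64(0.108)) (np.float64(-0.01), 125, np.float64(0.106), np.float64(0.108)) (np.float64(0.0), 1729, np.float64(0.003), np.float64(0.105)) (np.float64(0.01), 2462, np.float64(0.036), np.float64(0.103)) (np.float64(0.02), 1678, np.float64(0.08), np.float64(0.101)) (np.float64(0.03), 9, np.float64(0.144), np.float64(0.145)) (np.float64(0.08), 173, np.float64(0.07), np.float64(0.224)) (np.float64(0.09), 193, np.float64(0.07), np.float64(0.073)) (np.float64(0.1), 151, np.float64(0.07), np.float64(0.078)) (np.float64(0.11), 86, np.float64(0.07), np.float64(0.073)) 
top none
TCP [ 0.5037 -0.167   0.08  ] yaw 1.578 F [ 0.1 -1.9  1.9] T [-0.26   0.224 -0.001] 0.05999346293002383
```

```bash
python3 -m handwheel '[0,-8,0,0,0.5, 0,-8,0,0,0.5, 0,-8,0,0,0.5, 0,-8,0,0,0.5, 0,-8,0,0,0.5, 0,0,0,0,0.5]'; python3 trayz.py | grep -v '^top'
```

```text
time: 13.4
tool_pos: [0.5037, -0.207, 0.0797]
tool_rot: [3.141, 0.0, 1.578]
contact_force: [0.0, 0.3, -2.2]
opening: 0.0599
grip_force: 3.0
side 493 z [0.012 0.037 0.063 0.092 0.438] along tool x [-0.027 -0.021 -0.017 -0.013  0.002]
(np.float64(-0.03), 153, np.float64(0.009), np.float64(0.08)) (np.float64(-0.02), 270, np.float64(0.012), np.float64(0.441)) (np.float64(-0.01), 56, np.float64(0.013), np.float64(0.441)) (np.float64(0.0), 12, np.float64(0.023), np.float64(0.105)) 
wrist 7040 z [0.005 0.099 0.101 0.102 0.106] along tool x [-0.012  0.009  0.014  0.02   0.026]
(np.float64(-0.02), 395, np.float64(0.104), np.float64(0.106)) (np.float64(-0.01), 16, np.float64(0.105), np.float64(0.106)) (np.float64(0.0), 1580, np.float64(0.004), np.float64(0.104)) (np.float64(0.01), 3380, np.float64(0.003), np.float64(0.104)) (np.float64(0.02), 1634, np.float64(0.072), np.float64(0.102)) (np.float64(0.03), 11, np.float64(0.143), np.float64(0.145)) (np.float64(0.08), 24, np.float64(0.224), np.float64(0.224)) 
TCP [ 0.5037 -0.207   0.0797] yaw 1.578 F [ 0.   0.3 -2.2] T [-0.089  0.054  0.036] 0.0599248597998011
```

```bash
python3 -m handwheel '[0,0,-3,0,0.5, 0,0,-3,0,0.5, 0,-6,0,0,0.5, 0,-8,0,0,0.5, 0,-8,0,0,0.5, 0,-8,0,0,0.5, 0,0,0,0,0.5]'; python3 trayz.py | grep -v '^top'
```

```text
time: 14.25
tool_pos: [0.5037, -0.2371, 0.0736]
tool_rot: [3.141, 0.0, 1.578]
contact_force: [-0.2, -0.7, -1.4]
opening: 0.0599
grip_force: 3.0
side 493 z [0.011 0.037 0.063 0.092 0.151] along tool x [-0.026 -0.021 -0.018 -0.015  0.022]
(np.float64(-0.03), 152, np.float64(0.009), np.float64(0.157)) (np.float64(-0.02), 270, np.float64(0.011), np.float64(0.153)) (np.float64(-0.01), 44, np.float64(0.014), np.float64(0.431)) (np.float64(0.01), 14, np.float64(0.098), np.float64(0.104)) (np.float64(0.02), 10, np.float64(0.099), np.float64(0.104)) 
wrist 8432 z [0.005 0.069 0.101 0.102 0.105] along tool x [-0.015  0.009  0.013  0.018  0.024]
(np.float64(-0.02), 953, np.float64(0.102), np.float64(0.105)) (np.float64(-0.01), 711, np.float64(0.102), np.float64(0.105)) (np.float64(0.0), 981, np.float64(0.004), np.float64(0.103)) (np.float64(0.01), 4256, np.float64(0.004), np.float64(0.104)) (np.float64(0.02), 1486, np.float64(0.071), np.float64(0.102)) (np.float64(0.03), 14, np.float64(0.136), np.float64(0.138)) (np.float64(0.08), 31, np.float64(0.218), np.float64(0.218)) 
TCP [ 0.5037 -0.2371  0.0736] yaw 1.578 F [-0.2 -0.7 -1.4] T [-0.073  0.066 -0.001] 0.05985796135482383
```

```bash
python3 -m handwheel '[0,10,0,0,0.5, 0,15,0,0,0.5, 0,15,0,0,0.5, 0,10,0,0,0.5, 0,0,0,0,0.5, 0,0,0,0,1, 0,0,0,0,1, 0,0,0,0,1]';python3 -m handwheel '[0,0,15,0,1, 0,0,35,0,1, 0,0,20,0,1, 0,20,0,0,1, 0,30,0,0,0, 0,15,0,0,0, 0,0,0,0,0, 0,0,0,0,0]'; python3 trayz.py | grep -v '^top'
```

```text
time: 15.2
tool_pos: [0.5039, -0.1862, 0.0739]
tool_rot: [3.141, 0.0, 1.578]
contact_force: [0.6, -0.5, 0.8]
opening: 0.0793
grip_force: 0.0
time: 16.0
tool_pos: [0.5039, -0.1212, 0.1438]
tool_rot: [3.141, 0.001, 1.58]
contact_force: [0.3, 0.3, -0.1]
opening: 0.0647
grip_force: 0.0
side 536 z [0.009 0.04  0.072 0.098 0.262] along tool x [-0.091 -0.088 -0.086 -0.076 -0.01 ]
(np.float64(-0.1), 16, np.float64(0.014), np.float64(0.098)) (np.float64(-0.09), 360, np.float64(0.006), np.float64(0.105)) (np.float64(-0.08), 71, np.float64(0.016), np.float64(0.106)) (np.float64(-0.07), 63, np.float64(0.015), np.float64(0.105)) (np.float64(-0.06), 20, np.float64(0.027), np.float64(0.103)) (np.float64(0.01), 6, np.float64(0.346), np.float64(0.367)) 
wrist 3360 z [0.005 0.065 0.076 0.1   0.102] along tool x [-0.089 -0.076 -0.066 -0.055  0.085]
(np.float64(-0.09), 560, np.float64(0.099), np.float64(0.102)) (np.float64(-0.08), 686, np.float64(0.099), np.float64(0.102)) (np.float64(-0.07), 858, np.float64(0.004), np.float64(0.102)) (np.float64(-0.06), 983, np.float64(0.004), np.float64(0.086)) (np.float64(-0.05), 41, np.float64(0.053), np.float64(0.086)) (np.float64(0.05), 40, np.float64(0.072), np.float64(0.076)) (np.float64(0.06), 91, np.float64(0.071), np.float64(0.075)) (np.float64(0.07), 25, np.float64(0.072), np.float64(0.075)) (np.float64(0.08), 75, np.float64(0.071), np.float64(0.288)) 
TCP [ 0.5039 -0.1212  0.1438] yaw 1.58 F [ 0.3  0.3 -0.1] T [-0.156  0.01   0.023] 0.06473755993052052
```

```bash
python3 -m handwheel '[0,0,0,0,0, 0,0,0,0,0, 0,0,-20,0,0, 0,0,-26,0,0, 0,0,0,0,0, 0,-20,0,0,0, 0,-12,0,0,0, 0,0,0,0,0]';python3 -m handwheel '[0,-20,0,0,0, 0,-36,0,0,0, 0,-12,0,0,0, 0,0,0,0,0, 0,0,40,0,0, 0,0,40,0,0, 0,0,0,0,0]'; python3 - <<'E'
from m import *
p,d,c=grab('side');q,_,_=grab('wrist');cv2.imwrite('pics/s4.png',np.hstack([cv2.resize(p[150:330,180:390],(420,360),interpolation=2),cv2.resize(q,(360,360))]))
E
python3 trayz.py | grep -v '^top'
```

```text
time: 16.95
tool_pos: [0.5042, -0.1543, 0.0986]
tool_rot: [3.14, 0.001, 1.577]
contact_force: [0.7, 0.1, 0.5]
opening: 0.0006
grip_force: 0.0
time: 17.65
tool_pos: [0.5061, -0.2205, 0.1832]
tool_rot: [3.133, 0.004, 1.58]
contact_force: [0.7, -0.5, -0.1]
opening: 0.0005
grip_force: 0.0
side 617 z [0.006 0.019 0.028 0.036 0.043] along tool x [-0.093 -0.077 -0.054 -0.025  0.007]
(np.float64(-0.1), 94, np.float64(0.008), np.float64(0.043)) (np.float64(-0.09), 54, np.float64(0.006), np.float64(0.042)) (np.float64(-0.08), 28, np.float64(0.013), np.float64(0.041)) (np.float64(-0.07), 46, np.float64(0.006), np.float64(0.043)) (np.float64(-0.06), 97, np.float64(0.005), np.float64(0.043)) (np.float64(-0.05), 27, np.float64(0.011), np.float64(0.044)) (np.float64(-0.04), 41, np.float64(0.008), np.float64(0.043)) (np.float64(-0.03), 102, np.float64(0.002), np.float64(0.047)) (np.float64(-0.02), 23, np.float64(0.008), np.float64(0.042)) (np.float64(-0.01), 36, np.float64(0.008), np.float64(0.043)) (np.float64(0.0), 69, np.float64(0.004), np.float64(0.038)) 
wrist 1017 z [0.006 0.037 0.04  0.041 0.322] along tool x [-0.057 -0.026 -0.012  0.005  0.084]
(np.float64(-0.06), 47, np.float64(0.01), np.float64(0.042)) (np.float64(-0.05), 59, np.float64(0.035), np.float64(0.042)) (np.float64(-0.04), 24, np.float64(0.038), np.float64(0.041)) (np.float64(-0.03), 304, np.float64(0.008), np.float64(0.042)) (np.float64(-0.02), 100, np.float64(0.037), np.float64(0.042)) (np.float64(-0.01), 109, np.float64(0.035), np.float64(0.231)) (np.float64(0.0), 338, np.float64(0.004), np.float64(0.203)) (np.float64(0.02), 12, np.float64(0.247), np.float64(0.263)) (np.float64(0.08), 24, np.float64(0.322), np.float64(0.322)) 
TCP [ 0.504  -0.2194  0.1787] yaw 1.58 F [0.4 0.5 0.3] T [-0.07   0.032  0.019] 0.0005876940732010396
```

View pics/s4.png

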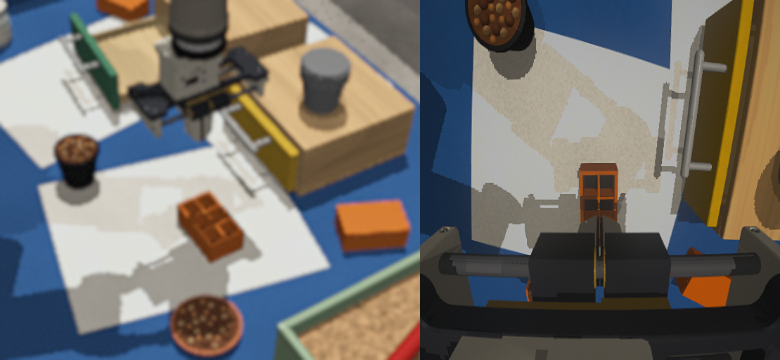

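The side crop shows the tray upright, its six cells facing up at (210,225). The pot, saucer, stack and yellow drawer are undisturbed and the green drawer is open.

```bash
python3 - <<'E'
from m import *
v,u=np.mgrid[0:384,0:512];uv=np.c_[u.ravel(),v.ravel()].astype(float)
for n in('side','top','wrist'):
    p,d,c=grab(n);h=cv2.cvtColor(p,cv2.COLOR_BGR2HSV);k=cv2.inRange(h,(3,150,40),(16,255,255)).ravel()>0
    P=bydepth(c,d,uv);Q=P[k];Q=Q[(abs(Q[:,0]-.5)<.1)&(abs(Q[:,1]+.26)<.12)&(abs(Q[:,2]-.04)<.006)]
    if len(Q)>20:
        R=cv2.minAreaRect((Q[:,:2]*1000).astype(np.float32));print(n,'tray',len(Q),np.round(R[0],1),np.round(R[1],1),round(R[2],1))
    if n=='wrist':break
    def rg(x0,x1,y0,y1,z0,z1): return P[(P[:,0]>x0)&(P[:,0]<x1)&(P[:,1]>y0)&(P[:,1]<y1)&(P[:,2]>z0)&(P[:,2]<z1)]
    B=rg(.45,.6,.03,.3,.085,.1);R=cv2.minAreaRect((B[:,:2]*1000).astype(np.float32));print(n,'board',len(B),np.round(R[0],1),np.round(R[1],1),round(R[2],1))
    U=rg(.64,.95,.03,.3,.098,.112);R=cv2.minAreaRect((U[:,:2]*1000).astype(np.float32));print(n,'unit',np.round(R[0],1),np.round(R[1],1),round(R[2],1))
    F=rg(.55,.64,.10,.22,.0,.06);print(n,'floor z',np.median(F[:,2]).round(4))
    for nm,a in(('pot',(.3,.46,-.12,.02,.055,.09)),('saucer',(.3,.5,-.45,-.3,.012,.04)),('stack',(.68,.86,-.28,-.1,.17,.22)),('jar',(.36,.48,.3,.46,.06,.12))):
        Q=rg(*a);print(nm,((Q.min(0)+Q.max(0))/2).round(3) if len(Q) else None,end=' ')
    print()
E
```

```text
side tray 204 [ 500.1 -263.1] [ 58.7 100.9] 0.8
side board 174 [490.6 169.2] [215.5  52.9] 86.5
side unit [792.7 149.9] [232.5 226.5] 85.8
side floor z 0.0204
pot [ 0.376 -0.052  0.068] saucer [ 0.428 -0.375  0.026] stack [ 0.755 -0.189  0.182] jar [0.392 0.392 0.074] 
top board 336 [493.9 170.5] [210.7  52.9] 85.5
top unit [795.8 150.7] [229.8 223.7] 86.2
top floor z 0.0216
pot [ 0.38  -0.054  0.073] saucer [ 0.409 -0.41   0.02 ] stack [ 0.757 -0.19   0.185] jar [0.393 0.392 0.076] 
wrist tray 939 [ 504.2 -243.7] [59.4 63.8] 0.5
```

```bash
python3 -m handwheel '[0,-22,0,0,1, -1,-22,0,0,1, 0,0,0,0,1, 0,0,0,0,1, 0,0,-40,0,1, 0,0,-45,0,1, 0,0,-30,0,1, 0,0,-22,0,1]';python3 -m handwheel '[0,0,-11,0,1, 0,0,0,0,1, 0,0,0,0,0.5, 0,0,0,0,0.5, 0,0,0,0,0.5, 0,0,0,0,0.5, 0,0,0,0,0.5]' 12
```

```text
time: 18.85
tool_pos: [0.5091, -0.2641, 0.0462]
tool_rot: [3.126, 0.003, 1.578]
contact_force: [6.0, 0.1, 6.3]
opening: 0.0832
grip_force: 0.1
time: 19.55
tool_pos: [0.5037, -0.2642, 0.0307]
tool_rot: [3.139, 0.001, 1.58]
contact_force: [0.6, 0.2, 3.9]
opening: 0.0566
grip_force: 2.2
```

```bash
python3 -m handwheel '[0,0,0,0,0.5, 0,0,0,0,0.5, 0,0,0,0,0.5]'; python3 - <<'E'
from m import *
p,d,c=grab('side');q,_,_=grab('wrist');cv2.imwrite('pics/s5.png',np.hstack([cv2.resize(p[170:310,200:340],(400,400),interpolation=2),cv2.resize(q[150:350,130:390],(400,400))]))
E
```

```text
time: 19.85
tool_pos: [0.5022, -0.264, 0.0293]
tool_rot: [-3.14, -0.001, 1.579]
contact_force: [-0.6, -0.2, 0.7]
opening: 0.0463
grip_force: 0.5
```

View pics/s5.png

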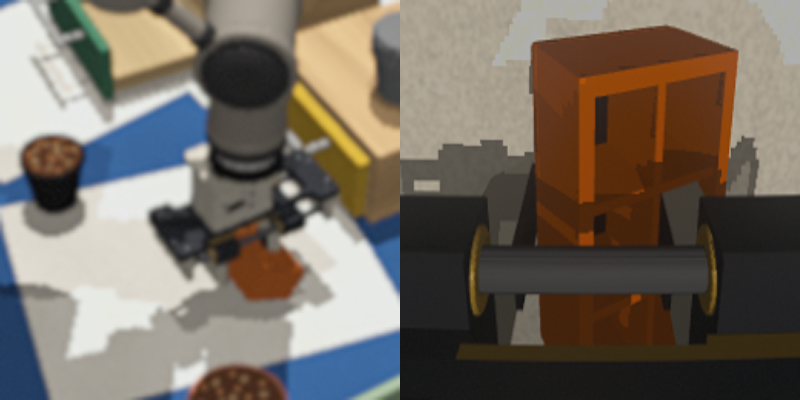

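The wrist view shows the right finger at (690,220) inside a cell, with the tray tipped up. The descent began before the jaw was fully open. I'll ease off, lift clear and look again.

```bash
python3 -m handwheel '[0,0,0,0,0.57, 0,0,0,0,0.57, 0,0,8,0,0.57, 0,0,15,0,0.57, 0,0,30,0,0.57, 0,0,40,0,1, 0,0,40,0,1, 0,0,0,0,1]'; python3 - <<'E'
from m import *
v,u=np.mgrid[0:384,0:512];uv=np.c_[u.ravel(),v.ravel()].astype(float)
o=robot.observe();print(o['tool_pos'],o['opening'])
for n in('side','top','wrist'):
    p,d,c=grab(n);h=cv2.cvtColor(p,cv2.COLOR_BGR2HSV);k=cv2.inRange(h,(3,150,40),(16,255,255)).ravel()>0
    P=bydepth(c,d,uv);Q=P[k];Q=Q[(abs(Q[:,0]-.5)<.12)&(abs(Q[:,1]+.26)<.12)&(Q[:,2]<.12)]
    print(n,'z',np.percentile(Q[:,2],[2,50,98]).round(3),end=' ')
    Q=Q[abs(Q[:,2]-.04)<.006]
    if len(Q)>20:
        R=cv2.minAreaRect((Q[:,:2]*1000).astype(np.float32));print(n,'tray',len(Q),np.round(R[0],1),np.round(R[1],1),round(R[2],1),'x',np.percentile(Q[:,0],[1,99]).round(4),'y',np.percentile(Q[:,1],[1,99]).round(4))
    if n=='wrist':cv2.imwrite('pics/w6.png',p)
E
```

```text
time: 20.75
tool_pos: [0.5055, -0.2665, 0.1693]
tool_rot: [3.132, 0.007, 1.579]
contact_force: [-0.0, 0.2, 0.6]
opening: 0.0717
grip_force: 0.0
[ 0.50547168 -0.26652288  0.16933842] 0.07170133043091591
side z [0.006 0.028 0.042] side tray 208 [ 517.4 -265. ] [58.5 98.6] 0.1 x [0.4881 0.5463] y [-0.3133 -0.217 ]
top z [0.003 0.029 0.044] top tray 88 [ 519.4 -244.8] [61.8 53.7] 90.0 x [0.4927 0.5462] y [-0.2734 -0.2139]
wrist z [0.01  0.039 0.042] wrist tray 1966 [ 521.4 -263. ] [59.1 99.8] 0.0 x [0.492  0.5505] y [-0.3125 -0.2134]
```

```bash
python3 -m handwheel '[9,1,0,0,1, 8,1,0,0,1, 0,0,0,0,1, 0,0,0,0,1, 0,0,0,0,1, 0,0,0,0,1]'; python3 - <<'E'
from m import *
v,u=np.mgrid[0:384,0:512];uv=np.c_[u.ravel(),v.ravel()].astype(float)
p,d,c=grab('wrist');h=cv2.cvtColor(p,cv2.COLOR_BGR2HSV);k=cv2.inRange(h,(3,150,40),(16,255,255)).ravel()>0
Q=bydepth(c,d,uv)[k];Q=Q[(abs(Q[:,0]-.5)<.12)&(abs(Q[:,1]+.26)<.12)&(abs(Q[:,2]-.04)<.006)]
R=cv2.minAreaRect((Q[:,:2]*1000).astype(np.float32));print(R,np.median(Q[:,2]))
E
```

```text
time: 21.5
tool_pos: [0.5195, -0.2627, 0.1626]
tool_rot: [-3.141, -0.0, 1.579]
contact_force: [-0.8, 0.2, -0.6]
opening: 0.092
grip_force: 0.0
((521.1807250976562, -263.502197265625), (59.199249267578125, 99.94517517089844), 0.2905963063240051) 0.04000689875772184
```

```bash
python3 -m handwheel '[1,0,-40,0,1, 0,0,-40,0,1, 0,0,-30,0,1, 0,0,0,0,1, 0,0,-12,0,1, 0,0,-10,0,1, 0,0,0,0,1]';python3 -m handwheel '[0,0,0,0,0.5, 0,0,0,0,0.5, 0,0,0,0,0.5, 0,0,0,0,0.5, 0,0,0,0,0.5, 0,0,0,0,0.5]' 12
```

```text
time: 22.25
tool_pos: [0.5206, -0.2626, 0.0305]
tool_rot: [-3.141, -0.0, 1.579]
contact_force: [1.2, -0.2, 0.5]
opening: 0.0918
grip_force: 0.0
time: 22.85
tool_pos: [0.5209, -0.2628, 0.0311]
tool_rot: [3.141, 0.0, 1.579]
contact_force: [0.0, 0.4, 2.7]
opening: 0.06
grip_force: 12.0
```

```bash
python3 -m handwheel '[0,0,20,0,0.5, 0,0,40,0,0.5, 0,0,40,0,0.5, 0,0,40,0,0.5, 0,35,0,0.137,0.5, 0,35,0,0.137,0.5, 0,35,0,0.137,0.5, 0,35,0,0.137,0.5]';python3 -m handwheel '[0,35,0,0.137,0.5, 0,35,0,0.137,0.5, 0,35,0,0.137,0.5, 10,35,0,0.137,0.5, 12,35,0,0.137,0.5, 12,35,0,0.137,0.5, 12,35,0,0.13,0.5, 12,20,0,0,0.5]';python3 -m handwheel '[10,12,0,0,0.5, 6,8,0,0,0.5, 0,0,0,0,0.5, 0,0,0,0,0.5]'; python3 trayz.py | tail -1;python3 - <<'E'
from m import *
p,d,c=grab('side');cv2.imwrite('pics/s7.png',cv2.resize(p[70:270,200:400],(500,500),interpolation=2))
E
```

```text
time: 23.65
tool_pos: [0.5202, -0.1213, 0.1705]
tool_rot: [-3.141, -0.001, 2.132]
contact_force: [0.6, 0.3, -1.2]
opening: 0.0599
grip_force: 12.0
time: 24.45
tool_pos: [0.5785, 0.145, 0.1703]
tool_rot: [3.141, -0.001, 3.085]
contact_force: [0.5, -0.6, -0.8]
opening: 0.0598
grip_force: 12.0
time: 24.85
tool_pos: [0.5942, 0.1617, 0.1704]
tool_rot: [-3.141, -0.001, 3.079]
contact_force: [-0.7, 0.1, -1.1]
opening: 0.06
grip_force: 12.0
TCP [0.5942 0.1617 0.1704] yaw 3.079 F [-0.7  0.1 -1.1] T [ 0.051 -0.047 -0.01 ] 0.05997232708998125
```

View pics/s7.png

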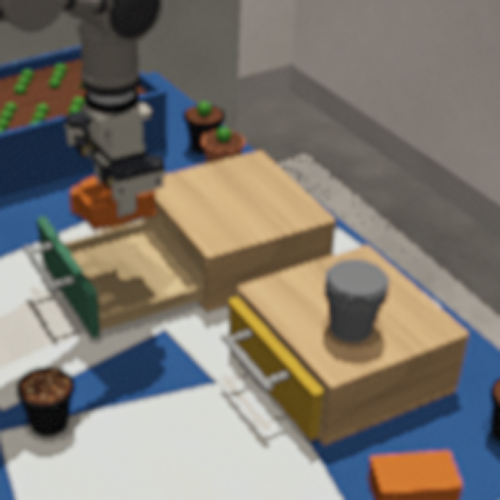

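The side crop shows the tray held level above the open green drawer, which is empty.

```bash
python3 -m handwheel '[0,0,-30,0,0.5, 0,0,-35,0,0.5, 0,0,-25,0,0.5, 0,0,-12,0,0.5, 0,0,-8,0,0.5, 0,0,-4,0,0.5, 0,0,-2,0,0.5, 0,0,0,0,0.5]';python3 -m handwheel '[0,0,0,0,0.7, 0,0,0,0,0.8, 0,0,0,0,0.9, 0,0,0,0,1, 0,0,0,0,1, 0,0,0,0,1]'
```

```text
time: 25.85
tool_pos: [0.5952, 0.1624, 0.0555]
tool_rot: [3.141, 0.001, 3.079]
contact_force: [0.2, 0.8, -1.5]
opening: 0.0601
grip_force: 12.0
time: 26.45
tool_pos: [0.5947, 0.1623, 0.0548]
tool_rot: [3.141, 0.0, 3.079]
contact_force: [0.0, 0.1, 0.7]
opening: 0.0914
grip_force: 0.0
```

```bash
python3 -m handwheel '[0,0,15,0,1, 0,0,35,0,1, 0,0,45,0,1, 0,0,45,0,1, -40,0,20,0,1, -45,0,0,0,1, -45,0,0,0,1, 0,0,0,0,1]'; python3 - <<'E'
from m import *
v,u=np.mgrid[0:384,0:512];uv=np.c_[u.ravel(),v.ravel()].astype(float)
for n in('side','top'):
    p,d,c=grab(n)
    if n=='side':cv2.imwrite('pics/s8.png',cv2.resize(p[100:280,180:400],(660,540),interpolation=2))
    P=bydepth(c,d,uv);h=cv2.cvtColor(p,cv2.COLOR_BGR2HSV);k=cv2.inRange(h,(3,150,40),(16,255,255)).ravel()>0
    Q=P[k];Q=Q[(abs(Q[:,0]-.59)<.12)&(abs(Q[:,1]-.16)<.12)];z=np.percentile(Q[:,2],90);Q=Q[abs(Q[:,2]-z)<.006]
    R=cv2.minAreaRect((Q[:,:2]*1000).astype(np.float32));print(n,'tray z',z.round(4),np.round(R[0],1),np.round(R[1],1),round(R[2],1))
    def rg(x0,x1,y0,y1,z0,z1): return P[(P[:,0]>x0)&(P[:,0]<x1)&(P[:,1]>y0)&(P[:,1]<y1)&(P[:,2]>z0)&(P[:,2]<z1)]
    for nm,a in(('pot',(.3,.46,-.12,.02,.055,.09)),('stack',(.68,.86,-.28,-.1,.17,.22)),('jar',(.36,.48,.3,.46,.06,.12)),('board',(.45,.6,.03,.3,.085,.1))):
        Q=rg(*a);print(nm,((Q.min(0)+Q.max(0))/2).round(3) if len(Q) else None,end=' ')
    print()
E
```

```text
time: 27.25
tool_pos: [0.4584, 0.1622, 0.2142]
tool_rot: [-3.141, -0.006, 3.08]
contact_force: [0.7, -0.4, 0.0]
opening: 0.0921
grip_force: 0.0
side tray z 0.06 [590.9 162. ] [ 65.2 100.8] 86.4
pot [ 0.376 -0.052  0.067] stack [ 0.755 -0.19   0.183] jar [0.392 0.394 0.075] board [0.492 0.162 0.091] 
top tray z 0.0629 [593.7 162. ] [60.6 99.4] 85.9
pot [ 0.38  -0.054  0.071] stack [ 0.758 -0.19   0.185] jar [0.393 0.391 0.076] board [0.507 0.099 0.091]
```

View pics/s8.png

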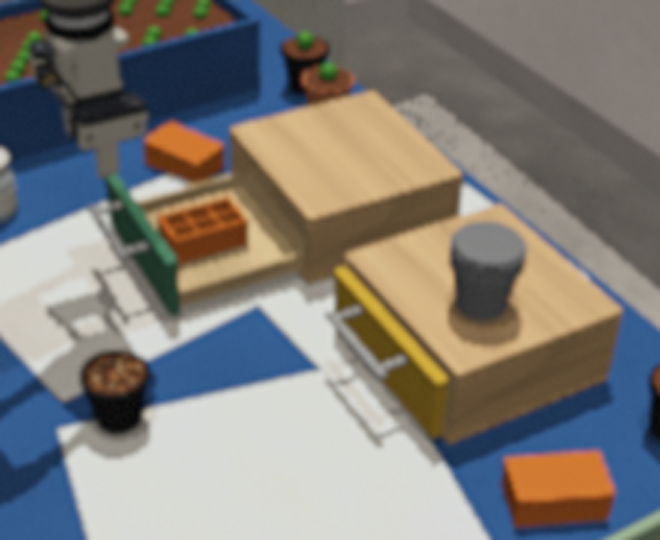

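The side crop shows the tray flat in the green drawer at (203,228), cells facing up. The drawer is well open, the other things have not moved, and the gripper is clear.

```bash
python3 -c "
from cell import robot;print(robot.hand_in())"
```

```text
the job is handed in; nothing more can be done
None
```

The job is handed in: the green drawer is about 160 mm of its 170 mm out, the tray lies flat in it with its cells facing up, and the yellow drawer, pots, saucer and jar looked undisturbed in the pictures.

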